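# Seat the mill bowl and hold its lid over it

### The job

Set the steel bowl onto the seed mill so that the two holes in its foot plate go over the mill's two pegs and it sits fully down, and let go of it. Then take the lid by its bar, carry it over the tray of seed packets and finish while still holding it, level and still, about one centimetre above the bowl, centred, with its two lugs above the bowl's two lugs and not touching, so that I can check the fit before it is closed. Leave the packet tray, jar, mug and marker box where they are.

Things in the scene. Friction and masses are not known exactly. Their poses are not given: they have to be found in the camera images.
- mill: Bench seed mill: grey box 170 (x) x 180 (y) x 60 mm high with a black top plate, fixed. Two upright steel pegs on its top at x = 0, y = +46 and -46 mm: 8 mm in diameter, 20 mm high, the upper 6 mm tapering to 3 mm. Origin: centre of its underside on the table; z up. It stands to the left or right of the packet tray, the mat on the other side.
- mill_seat (a point): Centre of the mill's flat top, midway between the pegs' feet, 60 mm above the table; axes as the mill's. The seated bowl's origin lies here.
- mat: Flat grey felt mat 300 (x) x 170 (y) x 4 mm, fixed to the table; the bowl and lid start on it, in either order. Origin: centre of its underside.
- bowl: Round steel cup, outer diameter 60, wall 3 mm, on a flat foot plate 70 (x) x 124 (y) x 8 mm; 70 mm high overall. Two 12 mm holes through the plate at y = +46 and -46 mm. Two rim lugs at +y and -y, 14 mm wide (x), 8 mm high, flush with the rim, reach 46 mm from the axis. Can be gripped across the cup along x. Same after a half turn. About 0.3 kg. Origin: centre of the underside; z up.
- bowl_rim (a point): Centre of the bowl's mouth, at rim height, 70 mm above the bowl's origin; axes as the bowl's.
- lid: Round black lid: a disc 68 mm in diameter, 8 mm thick, with two lugs of the same thickness, 14 mm wide (x), at +y and -y reaching 46 mm from the axis. On top a grey grip bar 12 (x) x 50 (y) mm, 28 mm high; its top is 36 mm above the underside. Same after a half turn. About 0.12 kg. Lies flat, bar up. Origin: centre of its underside; z up.
- packet_tray: Dark steel tray 300 (x) x 90 (y) x 80 mm full of standing seed packets that reach 120 mm above the table; stands between the mill and the mat, its length pointing roughly away from the robot. Must not be moved. Origin: centre of its underside.
- jar: Amber jar 52 mm in diameter, 85 mm high, at the far side of the work. Leave alone. Origin: centre of its underside.
- mug: White mug 76 mm in diameter, 88 mm high, handle at its +y side, at the far side. Leave alone. Origin: centre of its underside.
- marker_box: Flat box of marker pens 120 (x) x 90 (y) x 25 mm, at the far side. Leave alone. Origin: centre of its underside.
Not all that is in view belongs to the job. Of the things that look like the lid, the middle-sized one is meant. Leave any turquoise look-alike of the bowl alone.

How it is judged:
By the outcome, as a careful person would: the job done as asked, in the order asked, and still so for the second after the job is handed in, while the arm keeps its last pose, push and grip.
It also fails if it takes over 72 s, if anything falls off the work surface, if the arm or the gripper's body presses on something with over 40 N, if the wrist force passes 120 N, or if a joint passes its speed limit or range.

### The arm

A 6-joint arm with a two-finger parallel gripper is mounted at the origin on the work surface. World frame = base frame: x ahead of the robot, y to its left, z up, the work surface at z = 0. Lengths are in mm, angles in degrees, forces in N, time in s.
With the tool pointing down it reaches from about 350 to 850 mm from the base axis. Payload 8.1 kg.
Tool frame: the origin (TCP) lies at the very end of the fingers, on their centre line; the grasp point (between the pads) lies 19 mm behind it; z points along the fingers, y is the direction in which the jaws open and shut (so a half turn about z gives the same grasp; the last joint's range is limited). The gripper opens to 85 mm and grips with 20 to 120 N. Pads are 22 mm wide; open, the fingers measure 114 mm over their backs; the gripper's body (76 mm by 85 mm) begins 54 mm behind the grasp point. The pads swing forward as they close: fully open they stand 13 mm farther back than shut.
Start: joints at [-76.169, 7.471, 85.268, -0, 87.261, -4.893], TCP at [192.629, -568.242, 231.292] pointing down, gripper open.
Joint ranges: [-169.43, 169.43], [-51.17, 129.36], [1.28, 143.12], [-76.62, 256.62], [0, 156.53], [-152.29, 152.29]. Speed limits (degrees/s): [136.94, 136.94, 159.86, 180, 180, 180].

### API

Orientations are given as [roll, pitch, yaw] about the fixed x, y, z axes, in that order (R = Rz(yaw) Ry(pitch) Rx(roll)).
In Python, from bench import r, eyes gives the robot as it stands. The module is installed in compiled form; this text tells all that it offers.
- The arm moves only by the tool play_rows, never from a script. Its argument "deltas" is a list of rows, each a list of 3 entries, a list of its own where there are three numbers: the shift along the tool's x, y, z in m, then the turn, a rotation vector about the tool's x, y, z in rad, then the closure, from 0 (fully open) to 1 (shut). A call has 1 to 8 rows; each row shifts and turns the pose as measured when the row begins, along the tool's axes as they then stand; what a row does not reach is not made up. A row lasts 1/8 s, in which the tool goes at most 62.5 mm and 10.7 degrees, less where a joint would pass 70% of its speed; a pose out of reach is approached as far as the arm can. A call with a gripper value outside its range is refused whole. The fingers move at their own pace and stop on an object; "force" is the grip in N (left out, the last holds). Time passes only in rows, so rows that do not move let the fingers close. It gives the time, the measured TCP pose, the force and the opening at its end, in the units of the state.
- r.sense(): the state, without advancing time (a new reading comes with each control period).
- eyes.snapshot(name): name is "scene" or "top"; returns the picture (480x640x3 uint8, red, green, blue); there is no depth.
- eyes.get_calibration(name): a dict with "mtx" (3x3 intrinsics, pixels), "D" ([k1, k2, p1, p2, k3] as OpenCV has them; the pictures are not rectified), "R" (3x3) and "t" (3): a world point X has camera coordinates R X + t. Camera axes: x right, y down, z forward; pixel columns grow to the right and rows downward; lengths in mm; the calibration is good to about 2 mm. A picture is of the moment at which its call begins. get_calibration takes no time and is no camera call.
- r.hand_in(): hands the job in, once; it reports no verdict.
The state is a dict: "time": time; "joint_pos": joint angles; "qd": joint speeds; "joint_efforts": joint torques, N m; "tool_pos": TCP position; "tcp_rot": TCP orientation; "ft_force": force on the tool from outside, world axes, zero at the start; "wrist_torque": the same for the moment, N m; "finger_gap": finger opening in mm.
Only numpy, scipy, OpenCV 4.12 (cv2) and the standard library are available. Lean on these libraries where they do the work, as an engineer would, in place of code of your own. Each camera call takes 0.05 s, during which the arm holds its last target. There are 200 camera calls.

## Working session

There is one attempt and no reset: what is moved stays moved. The work goes in short steps, Python scripts to look and compute and a tool call to move; the robot and the scene stay as the last step left them, time stands still between calls to the robot, and variables do not carry over. Pictures are saved under pics/ and viewed, about 8 in all and at most 12, crops included, and the job is handed in when it is done.

Besides the shell and the picture viewer there is one more tool, called after "Call:" by a JSON object that holds its "fn" and its "kwargs". play_rows: Moves the arm, as the interface text tells. Its arguments: {"type":"object","properties":{"deltas":{"type":"array"},"force":{"type":"number"}},"required":["deltas"]}

```bash
mkdir -p pics
python3 - <<'E'
from bench import r, eyes
import cv2,numpy as np
for n in("scene","top"):
    im=eyes.snapshot(n); cv2.imwrite(f"pics/{n}0.png",im[:,:,::-1]); c=eyes.get_calibration(n); print(n,{k:np.round(v,3).tolist() for k,v in c.items()})
print(r.sense())
E
```

```text
scene {'mtx': [[555.394, 0.0, 308.261], [0.0, 555.394, 244.051], [0.0, 0.0, 1.0]], 'D': [-0.094, 0.0, 0.0, 0.0, 0.0], 'R': [[-0.642, 0.766, -0.004], [0.631, 0.526, -0.57], [-0.435, -0.369, -0.821]], 't': [386.979, -242.476, 1481.968]}
top {'mtx': [[507.953, 0.0, 317.074], [0.0, 507.953, 240.685], [0.0, 0.0, 1.0]], 'D': [-0.096, 0.0, 0.0, 0.0, 0.0], 'R': [[0.003, -1.0, 0.008], [-0.982, -0.004, -0.187], [0.187, -0.007, -0.982]], 't': [-52.199, 507.331, 969.54]}
{'time': 0.1, 'joint_pos': array([-7.61689444e+01,  7.51242222e+00,  8.53232753e+01,  1.20503040e-03,
        8.72612335e+01, -4.89579197e+00]), 'qd': array([-0.11342893, -0.03338947, -0.18710253, -0.006867  , -0.02014098,
       -0.10465931]), 'joint_efforts': array([ 1.70384021e-03, -5.70952427e+01, -5.01937795e+01, -1.74616898e-04,
        8.09466757e-03, -6.30303916e-06]), 'tool_pos': array([ 192.51672296, -567.75337504,  230.32995977]), 'tcp_rot': array([-1.79903525e+02, -9.47161262e-03,  1.87267810e+01]), 'ft_force': array([ 0.52584636,  1.16883492, -0.64377523]), 'wrist_torque': array([-0.02778672, -0.01555999,  0.04537876]), 'finger_gap': 85.16711385297728}
```

View pics/scene0.png

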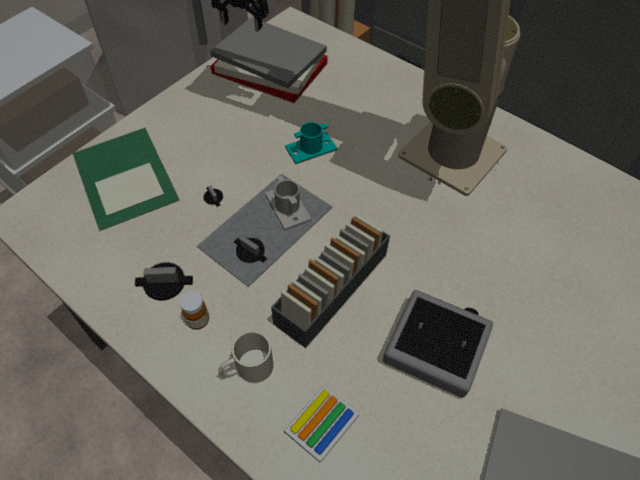

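View pics/top0.png

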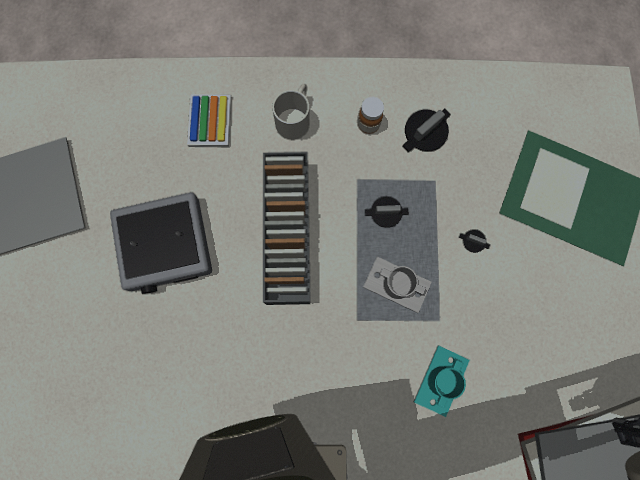

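The scene view shows the bowl at (287,198), the middle lid at (250,250), the tray, and the mill at (440,340). In the top view the bowl is at (400,283), the lid at (386,211), and the mill at (160,242) with pegs near (134,244) and (179,234). I'll enlarge these for exact features.

```bash
cat > h.py <<'E'
import numpy as np,cv2
from bench import r,eyes
C={n:{k:np.array(v,float) for k,v in eyes.get_calibration(n).items()} for n in("scene","top")}
def ray(n,p):
    c=C[n]; u=cv2.undistortPoints(np.array([[p]],float),c["mtx"],c["D"])[0,0]
    d=c["R"].T@np.array([*u,1]); return -c["R"].T@c["t"],d/np.linalg.norm(d)
def onz(n,p,z):
    o,d=ray(n,p); return o+d*(z-o[2])/d[2]
def tri(ps,pt):
    A=np.zeros((3,3));b=np.zeros(3)
    for n,p in(("scene",ps),("top",pt)):
        o,d=ray(n,p);M=np.eye(3)-np.outer(d,d);A+=M;b+=M@o
    return np.linalg.solve(A,b)
def proj(n,X):
    c=C[n]; return cv2.projectPoints(np.array(X,float).reshape(-1,1,3),cv2.Rodrigues(c["R"])[0],c["t"],c["mtx"],c["D"])[0][:,0]
def crop(im,x,y,w,h,s): return cv2.resize(im[y:y+h,x:x+w],None,fx=s,fy=s,interpolation=cv2.INTER_CUBIC)
E
python3 - <<'E'
import cv2,numpy as np
from h import crop
t=cv2.imread("pics/top0.png");s=cv2.imread("pics/scene0.png")
def g(im): return np.clip(im.astype(float)*1.5,0,255).astype(np.uint8)
a=np.hstack([crop(t,355,252,80,60,5),crop(t,355,185,80,60,5)])
b=np.hstack([crop(s,255,170,80,60,5),crop(s,225,225,80,60,5)])
cv2.imwrite("pics/c1.png",g(np.vstack([a,b])))
a=crop(t,100,180,120,120,3.3); b=crop(s,380,285,120,120,3.3)
cv2.imwrite("pics/c2.png",g(np.hstack([a,b])))
E
```

```text
(no output)
```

View pics/c1.png

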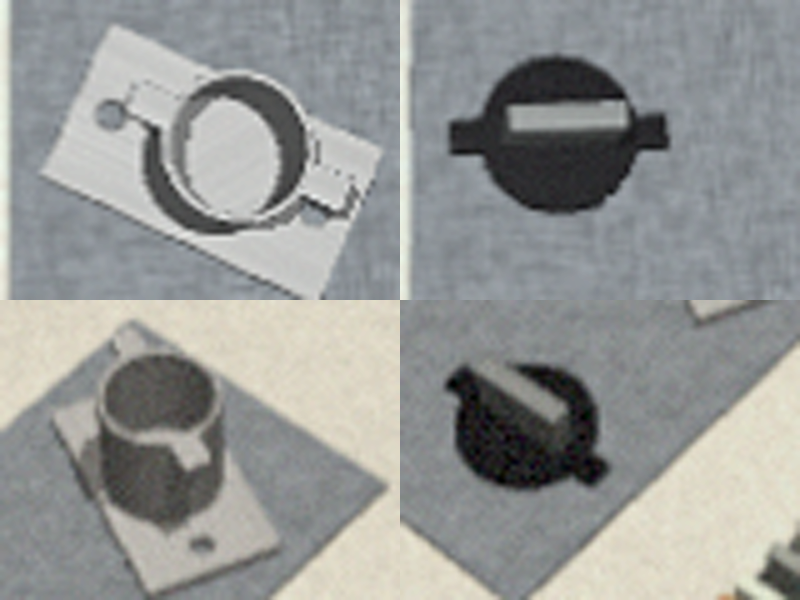

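View pics/c2.png

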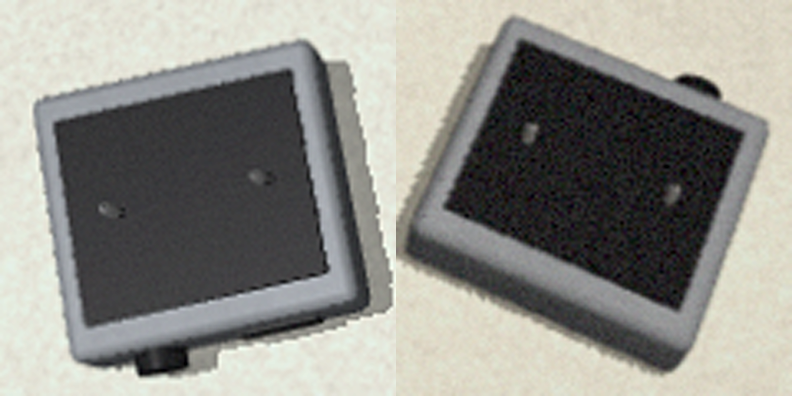

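Run:
```python
from h import *
np.set_printoptions(precision=1,suppress=True)
def px(u,x0,y0,s): return ((u[0]+.5)/s-.5+x0,(u[1]+.5)/s-.5+y0)
T1=lambda u:px(u,355,252,5); T2=lambda u:px((u[0]-400,u[1]),355,185,5)
S1=lambda u:px((u[0],u[1]-300),255,170,5); S2=lambda u:px((u[0]-400,u[1]-300),225,225,5)
T3=lambda u:px(u,100,180,3.3); S3=lambda u:px((u[0]-396,u[1]),380,285,3.3)
ang=lambda a,b:np.degrees(np.arctan2((b-a)[1],(b-a)[0]))
print("bowl rim top",onz("top",T1((235,149)),74),"scene",onz("scene",S1((159,392)),74))
ct=[onz("top",T1(u),12) for u in((112,25),(384,150),(318,300),(40,175))]
cs=[onz("scene",S1(u),12) for u in((50,408),(150,595),(283,547),(130,320))]
for c in(ct,cs): print("plate",np.mean(c,0),[ang(c[i],c[(i+1)%4]) for i in range(4)],[np.linalg.norm(c[i]-c[(i+1)%4]) for i in range(4)])
h1=onz("top",T1((112,115)),12);print("hole",h1,onz("scene",S1((203,544)),12))
print("lid disc",onz("top",T2((561,133)),12),onz("scene",S2((527,425)),12))
a,b=onz("top",T2((450,137)),12),onz("top",T2((668,132)),12);print("lug",(a+b)/2,ang(b,a),np.linalg.norm(a-b))
a,b=onz("top",T2((507,118)),40),onz("top",T2((628,112)),40);print("bar",(a+b)/2,ang(b,a),np.linalg.norm(a-b))
a,b=onz("scene",S2((455,378)),12),onz("scene",S2((603,470)),12);print("lug s",(a+b)/2,ang(a,b),np.linalg.norm(a-b))
ct=[onz("top",T3(u),60) for u in((53,122),(292,72),(328,272),(85,327))]
cs=[onz("scene",S3(u),60) for u in((517,40),(747,130),(683,312),(443,210))]
for c in(ct,cs): print("mill",np.mean(c,0),[ang(c[i],c[(i+1)%4]) for i in range(4)],[np.linalg.norm(c[i]-c[(i+1)%4]) for i in range(4)])
p=[tri(S3((674,186)),T3((105,207))),tri(S3((532,128)),T3((255,174)))]
print("pegs",p,[onz("top",T3(u),78) for u in((105,207),(255,174))],[onz("scene",S3(u),78) for u in((675,185),(532,127))])
```

```text
bowl rim top [ 423.3 -213.5   74. ] scene [ 422.2 -218.4   74. ]
plate [ 424.7 -215.4   12. ] [np.float64(-114.86971055707464), np.float64(154.49002423692528), np.float64(65.74765626525917), np.float64(-26.217940050527318)] [np.float64(123.04361645433806), np.float64(68.00497761057511), np.float64(123.92273766440087), np.float64(69.35518408545059)]
plate [ 421.2 -226.9   12. ] [np.float64(64.43813615995197), np.float64(154.19343783530394), np.float64(-112.01932383401625), np.float64(6.835933499953467)] [np.float64(128.4268128589982), np.float64(69.7904262737629), np.float64(166.78999972714948), np.float64(70.44946556672122)]
hole [ 444.  -173.9   12. ] [ 442.7 -175.1   12. ]
lid disc [ 578.3 -197.1   12. ] [ 579.3 -196.4   12. ]
lug [ 577.6 -196.4   12. ] 91.72208911152883 92.33953179975747
bar [ 578.8 -195.9   40. ] 93.30357847268279 50.05150365723349
lug s [ 578.4 -196.6   12. ] 94.20363189205845 89.05155028944684
mill [506.5 269.6  60. ] [np.float64(-77.83423008521255), np.float64(-167.16786016129242), np.float64(103.22359528540503), np.float64(13.150087131436232)] [np.float64(150.42491549425324), np.float64(126.55072463152779), np.float64(149.7005860929326), np.float64(129.3249450480834)]
mill [508.1 270.1  60. ] [np.float64(104.5976166791104), np.float64(13.56011823230131), np.float64(-76.01606220361056), np.float64(-166.1378324385118)] [np.float64(152.03681589759793), np.float64(131.85035357279654), np.float64(151.3295532267508), np.float64(130.2186483155775)]
pegs [array([496.9, 313.8,  78. ]), array([517.7, 225.4,  75.2])] [array([496.8, 314.2,  78. ]), array([517.2, 224.7,  78. ])] [array([496.2, 313.7,  78. ]), array([518.7, 225.4,  78. ])]
```

```bash
cat >> h.py <<'E'
from scipy.spatial.transform import Rotation as Ro
def goto(x,y,z,yaw,n):
    """rows of deltas (m, rad, tool axes) to the goal in n rows, from the measured pose"""
    s=r.sense(); p=np.array(s["tool_pos"]); R0=Ro.from_euler("xyz",s["tcp_rot"],degrees=True)
    R1=Ro.from_euler("xyz",[180,0,yaw],degrees=True); w=(R0.inv()*R1).as_rotvec()/n
    d=(np.array([x,y,z])-p)/n/1000; out=[]
    print("at",p.round(1),np.round(s["tcp_rot"],2),"gap %.1f t %.2f F"%(s["finger_gap"],s["time"]),np.round(s["ft_force"],1))
    for i in range(n):
        R=R0*Ro.from_rotvec(w*i); out.append([R.inv().apply(d).round(4).tolist(),w.round(4).tolist()])
    for o in out: print(o)
E
python3 -c "
from h import *
goto(424,-215.5,200,65,8)"
```

```text
at [ 192.5 -567.8  230.3] [-1.799e+02 -1.000e-02  1.873e+01] gap 85.2 t 0.10 F [ 0.5  1.2 -0.6]
[[0.0415, -0.0324, 0.0039], [-0.0002, -0.0001, -0.101]]
[[0.0446, -0.0281, 0.0038], [-0.0002, -0.0001, -0.101]]
[[0.0472, -0.0234, 0.0038], [-0.0002, -0.0001, -0.101]]
[[0.0493, -0.0185, 0.0038], [-0.0002, -0.0001, -0.101]]
[[0.0509, -0.0135, 0.0038], [-0.0002, -0.0001, -0.101]]
[[0.052, -0.0083, 0.0038], [-0.0002, -0.0001, -0.101]]
[[0.0526, -0.003, 0.0038], [-0.0002, -0.0001, -0.101]]
[[0.0526, 0.0023, 0.0038], [-0.0002, -0.0001, -0.101]]
```

Call:
{"fn": "play_rows", "kwargs": {"deltas": [[[0.0415,-0.0325,0.004],[0,0,-0.1],0],[[0.0445,-0.028,0.004],[0,0,-0.1],0],[[0.047,-0.0235,0.004],[0,0,-0.1],0],[[0.0495,-0.0185,0.004],[0,0,-0.1],0],[[0.051,-0.0135,0.004],[0,0,-0.1],0],[[0.052,-0.0085,0.004],[0,0,-0.1],0],[[0.0525,-0.003,0.004],[0,0,-0.1],0],[[0.0525,0.002,0.004],[0,0,-0.1],0]], "force": 40}}

```text
time: 1.1
tool_pos: [424.3, -204.6, 194.5]
tcp_rot: [-179.7, -0.2, 65.6]
ft_force: [0.9, 0.3, 0.7]
finger_gap: 85.5
```

```bash
python3 -c "
from h import *
goto(424,-215.5,130,65,4)"
```

```text
at [ 424.3 -204.6  194.5] [-179.74   -0.22   65.61] gap 85.5 t 1.10 F [0.9 0.3 0.7]
[[-0.0026, 0.0011, 0.0161], [-0.0011, -0.001, 0.0026]]
[[-0.0026, 0.0011, 0.0161], [-0.0011, -0.001, 0.0026]]
[[-0.0025, 0.0011, 0.0161], [-0.0011, -0.001, 0.0026]]
[[-0.0025, 0.0011, 0.0161], [-0.0011, -0.001, 0.0026]]
```

Call:
{"fn": "play_rows", "kwargs": {"deltas": [[[-0.0026,0.0011,0.016],[-0.001,-0.001,0.0025],0],[[-0.0026,0.0011,0.016],[-0.001,-0.001,0.0025],0],[[-0.0025,0.0011,0.016],[-0.001,-0.001,0.0025],0],[[-0.0025,0.0011,0.016],[-0.001,-0.001,0.0025],0],[[0,0,0],[0,0,0],0],[[0,0,0],[0,0,0],0]]}}

```text
time: 1.85
tool_pos: [422.4, -215.6, 124.7]
tcp_rot: [-179.8, -0.0, 65.0]
ft_force: [-0.2, -0.5, 0.1]
finger_gap: 85.6
```

```bash
python3 -c "
from h import *
goto(424,-215.5,34,65,6)
a=eyes.snapshot('top');b=eyes.snapshot('scene')
im=np.hstack([crop(a,340,180,110,150,3.6),crop(b,230,80,110,150,3.6)])
cv2.imwrite('pics/g1.png',im[:,:,::-1])"
```

```text
at [ 422.4 -215.6  124.7] [-179.76   -0.     64.97] gap 85.6 t 1.85 F [-0.2 -0.5  0.1]
[[0.0001, 0.0003, 0.0151], [-0.0007, -0.0, -0.0001]]
[[0.0001, 0.0003, 0.0151], [-0.0007, -0.0, -0.0001]]
[[0.0001, 0.0003, 0.0151], [-0.0007, -0.0, -0.0001]]
[[0.0001, 0.0003, 0.0151], [-0.0007, -0.0, -0.0001]]
[[0.0001, 0.0003, 0.0151], [-0.0007, -0.0, -0.0001]]
[[0.0001, 0.0003, 0.0151], [-0.0007, -0.0, -0.0001]]
```

View pics/g1.png

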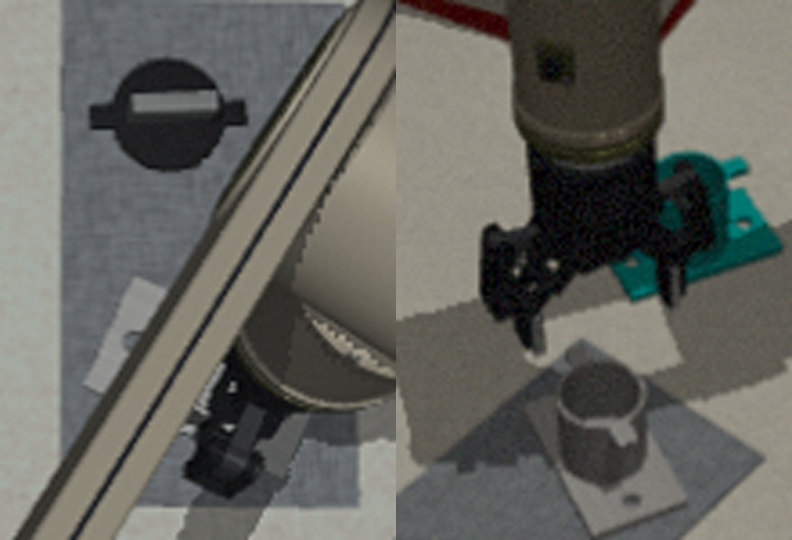

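The gripper is open and lined up over the cup (scene crop: fingers at (525,330) and (672,290), either side of the cup at (600,410)). I'm descending.

Call:
{"fn": "play_rows", "kwargs": {"deltas": [[[0,0.0003,0.015],[-0.0005,0,0],0],[[0,0.0003,0.015],[-0.0005,0,0],0],[[0,0.0003,0.015],[-0.0005,0,0],0],[[0,0.0003,0.014],[-0.0005,0,0],0],[[0,0.0003,0.014],[-0.0005,0,0],0],[[0,0.0003,0.012],[-0.0005,0,0],0],[[0,0,0],[0,0,0],0]]}}

```text
time: 2.82
tool_pos: [423.9, -215.6, 33.5]
tcp_rot: [-179.9, -0.0, 65.0]
ft_force: [-0.3, -0.5, -0.1]
finger_gap: 85.2
```

```bash
python3 -c "
from h import *
goto(424,-215.5,34,65,1)"
```

```text
at [ 423.9 -215.6   33.5] [-1.7993e+02 -1.0000e-02  6.5030e+01] gap 85.2 t 2.83 F [-0.3 -0.5 -0.1]
[[0.0001, 0.0001, -0.0005], [-0.0012, -0.0001, 0.0006]]
```

Call:
{"fn": "play_rows", "kwargs": {"deltas": [[[0,0,0],[0,0,0],1],[[0,0,0],[0,0,0],1],[[0,0,0],[0,0,0],1],[[0,0,0],[0,0,0],1],[[0,0,0],[0,0,0],1],[[0,0,0],[0,0,0],1],[[0,0,0],[0,0,0],1],[[0,0,0],[0,0,0],1]], "force": 40}}

```text
time: 3.82
tool_pos: [424.7, -216.1, 34.8]
tcp_rot: [180.0, 0.0, 65.0]
ft_force: [0.1, 0.5, -3.6]
finger_gap: 57.9
```

Call:
{"fn": "play_rows", "kwargs": {"deltas": [[[0,0,-0.015],[0,0,0],1],[[0,0,-0.03],[0,0,0],1],[[0,0,-0.03],[0,0,0],1],[[0,0,-0.04],[0,0,0],1],[[0,0,-0.04],[0,0,0],1],[[0,0,-0.01],[0,0,0],1],[[0,0,0],[0,0,0],1]]}}

```text
time: 4.7
tool_pos: [424.3, -215.8, 209.3]
tcp_rot: [179.8, 0.0, 65.0]
ft_force: [0.4, -0.3, -3.1]
finger_gap: 57.8
```

```bash
python3 -c "
from h import *
b=eyes.snapshot('scene')
cv2.imwrite('pics/g2.png',crop(b,200,40,160,200,3)[:,:,::-1])
goto(507,269.5,200,103.3,12)"
```

```text
at [ 424.1 -215.7  208.7] [1.7988e+02 2.0000e-02 6.5040e+01] gap 57.9 t 4.75 F [-0.1 -1.1 -3. ]
[[0.0396, -0.0108, 0.0007], [0.0002, 0.0001, -0.0557]]
[[0.0401, -0.0086, 0.0007], [0.0002, 0.0001, -0.0557]]
[[0.0405, -0.0063, 0.0007], [0.0002, 0.0001, -0.0557]]
[[0.0408, -0.0041, 0.0007], [0.0002, 0.0001, -0.0557]]
[[0.041, -0.0018, 0.0007], [0.0002, 0.0001, -0.0557]]
[[0.041, 0.0005, 0.0007], [0.0002, 0.0001, -0.0557]]
[[0.0409, 0.0028, 0.0007], [0.0002, 0.0001, -0.0557]]
[[0.0407, 0.005, 0.0007], [0.0002, 0.0001, -0.0557]]
[[0.0404, 0.0073, 0.0007], [0.0002, 0.0001, -0.0557]]
[[0.0399, 0.0095, 0.0007], [0.0002, 0.0001, -0.0557]]
[[0.0393, 0.0117, 0.0007], [0.0002, 0.0001, -0.0557]]
[[0.0386, 0.0139, 0.0007], [0.0002, 0.0001, -0.0557]]
```

View pics/g2.png

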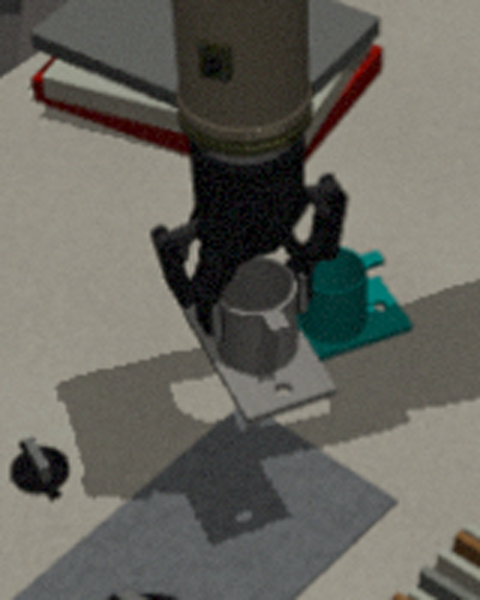

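The bowl is held level: rim at crop (258,285), visible hole at (282,388). I'm carrying it over the tray.

Call:
{"fn": "play_rows", "kwargs": {"deltas": [[[0.03,-0.0085,0],[0,0,-0.045],1],[[0.04,-0.0085,0],[0,0,-0.0555],1],[[0.0405,-0.0065,0],[0,0,-0.0555],1],[[0.041,-0.004,0],[0,0,-0.0555],1],[[0.041,-0.002,0],[0,0,-0.0555],1],[[0.041,0.0005,0],[0,0,-0.0555],1],[[0.041,0.003,0],[0,0,-0.0555],1],[[0.041,0.005,0],[0,0,-0.0555],1]]}}

```text
time: 5.75
tool_pos: [471.8, 106.5, 190.9]
tcp_rot: [-178.7, -0.2, 90.3]
ft_force: [0.5, -1.5, -2.2]
finger_gap: 57.8
```

```bash
python3 -c "
from h import *
goto(507,269.5,200,103.3,5)"
```

```text
at [471.8 106.5 190.9] [-1.7866e+02 -1.7000e-01  9.0300e+01] gap 57.8 t 5.75 F [ 0.5 -1.5 -2.2]
[[0.0326, 0.0072, -0.0019], [-0.0046, -0.0011, -0.0454]]
[[0.0322, 0.0087, -0.0019], [-0.0046, -0.0011, -0.0454]]
[[0.0318, 0.0101, -0.0019], [-0.0046, -0.0011, -0.0454]]
[[0.0313, 0.0116, -0.0019], [-0.0046, -0.0011, -0.0454]]
[[0.0307, 0.013, -0.0019], [-0.0046, -0.0011, -0.0454]]
```

Call:
{"fn": "play_rows", "kwargs": {"deltas": [[[0.0325,0.007,-0.002],[-0.0045,-0.001,-0.0455],1],[[0.032,0.0085,-0.002],[-0.0045,-0.001,-0.0455],1],[[0.032,0.01,-0.002],[-0.0045,-0.001,-0.0455],1],[[0.031,0.0115,-0.002],[-0.0045,-0.001,-0.0455],1],[[0.025,0.0105,-0.002],[-0.0045,-0.001,-0.037],1],[[0,0,0],[0,0,0],1],[[0,0,0],[0,0,0],1]]}}

```text
time: 6.62
tool_pos: [496.4, 268.4, 182.5]
tcp_rot: [-178.5, 0.1, 103.5]
ft_force: [-0.5, 0.2, -2.3]
finger_gap: 57.9
```

```bash
python3 -c "
from h import *
goto(507,269.5,125,103.3,5)"
```

```text
at [496.4 268.4 182.5] [-1.7851e+02  1.1000e-01  1.0353e+02] gap 57.9 t 6.62 F [-0.5  0.2 -2.3]
[[-0.0003, 0.0024, 0.0115], [-0.0052, 0.0004, 0.0008]]
[[-0.0003, 0.0024, 0.0115], [-0.0052, 0.0004, 0.0008]]
[[-0.0003, 0.0023, 0.0115], [-0.0052, 0.0004, 0.0008]]
[[-0.0003, 0.0022, 0.0115], [-0.0052, 0.0004, 0.0008]]
[[-0.0003, 0.0022, 0.0115], [-0.0052, 0.0004, 0.0008]]
```

Call:
{"fn": "play_rows", "kwargs": {"deltas": [[[0,0.0025,0.01],[-0.005,0.0005,0],1],[[0,0.0025,0.01],[-0.005,0.0005,0],1],[[0,0.0025,0.01],[-0.005,0.0005,0],1],[[0,0.002,0.01],[-0.005,0.0005,0],1],[[0,0.001,0.008],[-0.005,0,0],1],[[0,0,0],[0,0,0],1],[[0,0,0],[0,0,0],1]]}}

```text
time: 7.5
tool_pos: [505.6, 267.8, 128.9]
tcp_rot: [-179.9, 0.0, 103.3]
ft_force: [-0.2, 0.2, -2.2]
finger_gap: 58.3
```

```bash
python3 -c "
from h import *
goto(507,269.5,128,103.3,3)
a=eyes.snapshot('top');b=eyes.snapshot('scene')
cv2.imwrite('pics/ta1.png',a[:,:,::-1]);cv2.imwrite('pics/sa1.png',b[:,:,::-1])
im=np.hstack([crop(a,100,170,100,130,4),crop(b,385,260,100,130,4)])
cv2.imwrite('pics/g3.png',np.clip(im[:,:,::-1]*1.6,0,255))"
```

```text
at [505.6 267.8 128.9] [-1.7987e+02  4.0000e-02  1.0331e+02] gap 58.3 t 7.50 F [-0.2  0.2 -2.2]
[[0.0005, 0.0006, 0.0003], [-0.0008, 0.0003, 0.0001]]
[[0.0005, 0.0006, 0.0003], [-0.0008, 0.0003, 0.0001]]
[[0.0005, 0.0006, 0.0003], [-0.0008, 0.0003, 0.0001]][ WARN:0@2.200] global loadsave.cpp:1063 imwrite_ Unsupported depth image for selected encoder is fallbacked to CV_8U.
```

View pics/g3.png

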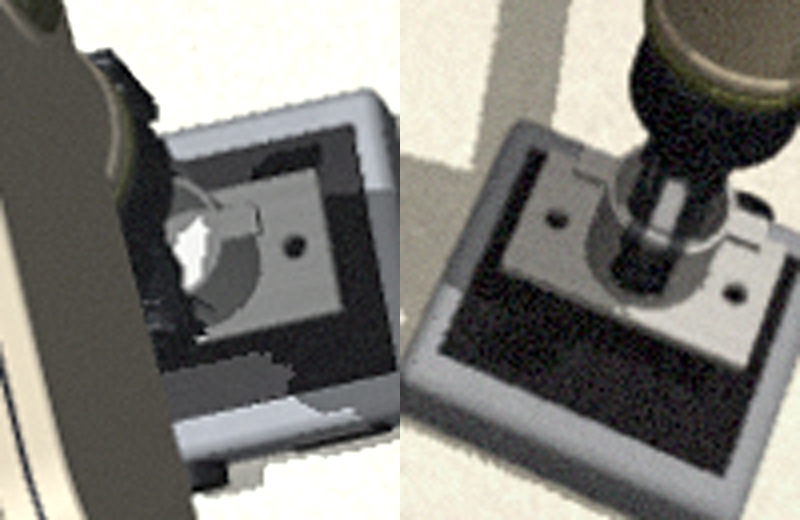

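The bowl hangs over the mill and both holes show in the scene view at crop (557,218) and (735,293). One also shows in the top view at (293,244). I'll compare them with the pegs.

Run:
```python
from h import *
np.set_printoptions(precision=1,suppress=True)
px=lambda u,x0,y0,s:np.array([(u[0]+.5)/s-.5+x0,(u[1]+.5)/s-.5+y0])
a=px((157,218),385,260,4);b=px((335,293),385,260,4);t=px((293,244),100,170,4)
def ref(f,p):  # dark blob centroid
    g=cv2.imread(f,0)[:, :].astype(float);x,y=np.round(p).astype(int);w=g[y-4:y+5,x-4:x+5]
    k=np.clip(np.median(w)*.8-w,0,None);m=np.hypot(*np.mgrid[-4:5,-4:5])<4.2;k*=m
    yy,xx=np.mgrid[y-4:y+5,x-4:x+5];return np.array([(k*xx).sum(),(k*yy).sum()])/k.sum()
a2,b2,t2=ref('pics/sa1.png',a),ref('pics/sa1.png',b),ref('pics/ta1.png',t)
print(a,a2,b,b2,t,t2)
print("tri",tri(a2,t2))
z=106
A,B=onz("scene",a2,z),onz("scene",b2,z);d=B-A
print(A,B,(A+B)/2,np.degrees(np.arctan2(d[1],d[0])),np.linalg.norm(d),"top",onz("top",t2,z))
```

```text
[423.9 314.1] [423.6 314.7] [468.4 332.9] [468.3 333.1] [172.9 230.6] [173.3 231.3]
tri [513.7 223.9 105.3]
[514.4 223.6 106. ] [492.7 313.2 106. ] [503.5 268.4 106. ] 103.60322280844521 92.19823704884261 top [513.4 224.1 106. ]
```

```bash
python3 -c "
from h import *
goto(509.4,268.6,118,103.2,4)"
```

```text
at [505.7 267.8 129.1] [-1.7988e+02  4.0000e-02  1.0331e+02] gap 57.9 t 7.60 F [-0.2  0.3 -2.7]
[[-0.0, 0.001, 0.0028], [-0.0005, 0.0002, 0.0005]]
[[-0.0, 0.001, 0.0028], [-0.0005, 0.0002, 0.0005]]
[[-0.0, 0.001, 0.0028], [-0.0005, 0.0002, 0.0005]]
[[-0.0, 0.001, 0.0028], [-0.0005, 0.0002, 0.0005]]
```

Call:
{"fn": "play_rows", "kwargs": {"deltas": [[[0,0.001,0.0025],[-0.0005,0,0.0005],1],[[0,0.001,0.0025],[-0.0005,0,0.0005],1],[[0,0.001,0.0025],[-0.0005,0,0.0005],1],[[0,0.001,0.0025],[-0.0005,0,0],1],[[0,0,0],[0,0,0],1],[[0,0,0],[0,0,0],1]]}}

```text
time: 8.35
tool_pos: [510.3, 269.0, 119.1]
tcp_rot: [179.9, 0.0, 103.2]
ft_force: [0.3, -0.5, -1.5]
finger_gap: 57.8
```

```bash
python3 -c "
from h import *
goto(509.4,268.6,108,103.2,4)"
```

```text
at [510.3 269.  119.1] [1.7993e+02 3.0000e-02 1.0323e+02] gap 57.8 t 8.35 F [ 0.3 -0.5 -1.5]
[[-0.0001, -0.0002, 0.0028], [0.0003, 0.0001, 0.0001]]
[[-0.0001, -0.0002, 0.0028], [0.0003, 0.0001, 0.0001]]
[[-0.0001, -0.0002, 0.0028], [0.0003, 0.0001, 0.0001]]
[[-0.0001, -0.0002, 0.0028], [0.0003, 0.0001, 0.0001]]
```

Call:
{"fn": "play_rows", "kwargs": {"deltas": [[[0,-0.0003,0.003],[0.0005,0,0],1],[[0,-0.0003,0.003],[0,0,0],1],[[0,-0.0003,0.003],[0,0,0],1],[[0,0,0.003],[0,0,0],1],[[0,0,0.002],[0,0,0],1],[[0,0,0],[0,0,0],1]]}}

```text
time: 9.1
tool_pos: [509.2, 268.8, 103.9]
tcp_rot: [180.0, 0.0, 103.2]
ft_force: [-0.5, -0.6, -2.6]
finger_gap: 58.0
```

```bash
python3 -c "
from h import *
goto(509.4,268.6,94,103.2,4)
a=eyes.snapshot('top');b=eyes.snapshot('scene')
cv2.imwrite('pics/ta2.png',a[:,:,::-1]);cv2.imwrite('pics/sa2.png',b[:,:,::-1])
im=np.hstack([crop(a,130,190,60,80,6.6),crop(b,400,270,90,90,5.86)[:528]])
cv2.imwrite('pics/g4.png',np.clip(im[:,:,::-1]*1.6,0,255).astype(np.uint8))"
```

```text
at [509.2 268.8 103.9] [1.7998e+02 3.0000e-02 1.0323e+02] gap 58.0 t 9.10 F [-0.5 -0.6 -2.6]
[[-0.0, 0.0, 0.0025], [0.0001, 0.0001, 0.0001]]
[[-0.0001, 0.0, 0.0025], [0.0001, 0.0001, 0.0001]]
[[-0.0001, 0.0, 0.0025], [0.0001, 0.0001, 0.0001]]
[[-0.0001, 0.0, 0.0025], [0.0001, 0.0001, 0.0001]]Traceback (most recent call last):
  File "<string>", line 6, in <module>
    im=np.hstack([crop(a,130,190,60,80,6.6),crop(b,400,270,90,90,5.86)[:528]])
    return _nx.concatenate(arrs, 1, dtype=dtype, casting=casting)
           ~~~~~~~~~~~~~~~^^^^^^^^^^^^^^^^^^^^^^^^^^^^^^^^^^^^^^^
ValueError: all the input array dimensions except for the concatenation axis must match exactly, but along dimension 0, the array at index 0 has size 528 and the array at index 1 has size 527
```

At TCP z=104 the bowl's underside is about 7 mm below the peg tops, with no contact force, so the pegs have entered. I'm lowering on.

Call:
{"fn": "play_rows", "kwargs": {"deltas": [[[0,0,0.003],[0,0,0],1],[[0,0,0.003],[0,0,0],1],[[0,0,0.0025],[0,0,0],1],[[0,0,0.0015],[0,0,0],1],[[0,0,0.001],[0,0,0],1],[[0,0,0],[0,0,0],1]]}}

```text
time: 9.95
tool_pos: [509.5, 268.9, 92.6]
tcp_rot: [179.9, 0.0, 103.2]
ft_force: [-0.0, 0.5, -2.9]
finger_gap: 57.6
```

```bash
python3 -c "
from h import *
goto(509.4,268.6,90.5,103.2,3)"
```

```text
at [509.5 268.9  92.6] [1.7994e+02 3.0000e-02 1.0323e+02] gap 57.6 t 9.95 F [-0.   0.5 -2.9]
[[-0.0001, -0.0, 0.0007], [0.0003, 0.0001, 0.0002]]
[[-0.0001, -0.0, 0.0007], [0.0003, 0.0001, 0.0002]]
[[-0.0001, -0.0, 0.0007], [0.0003, 0.0001, 0.0002]]
```

Call:
{"fn": "play_rows", "kwargs": {"deltas": [[[0,0,0.001],[0,0,0],1],[[0,0,0.001],[0,0,0],1],[[0,0,0.001],[0,0,0],1],[[0,0,0],[0,0,0],1]]}}

```text
time: 10.45
tool_pos: [509.8, 269.0, 90.5]
tcp_rot: [179.9, 0.0, 103.2]
ft_force: [0.7, 0.5, -2.9]
finger_gap: 58.2
```

```bash
python3 -c "
from h import *
goto(509.4,268.6,90.5,103.2,1)
a=eyes.snapshot('top');b=eyes.snapshot('scene')
im=np.hstack([crop(a,130,190,60,80,6.6),crop(b,400,270,66,88,6)])
cv2.imwrite('pics/g4.png',np.clip(im[:,:,::-1]*1.6,0,255).astype(np.uint8))"
```

```text
at [509.8 269.   90.5] [1.7989e+02 2.0000e-02 1.0323e+02] gap 58.2 t 10.45 F [ 0.7  0.5 -2.9]
[[-0.0003, -0.0005, 0.0], [0.0018, 0.0003, 0.0005]]
```

View pics/g4.png

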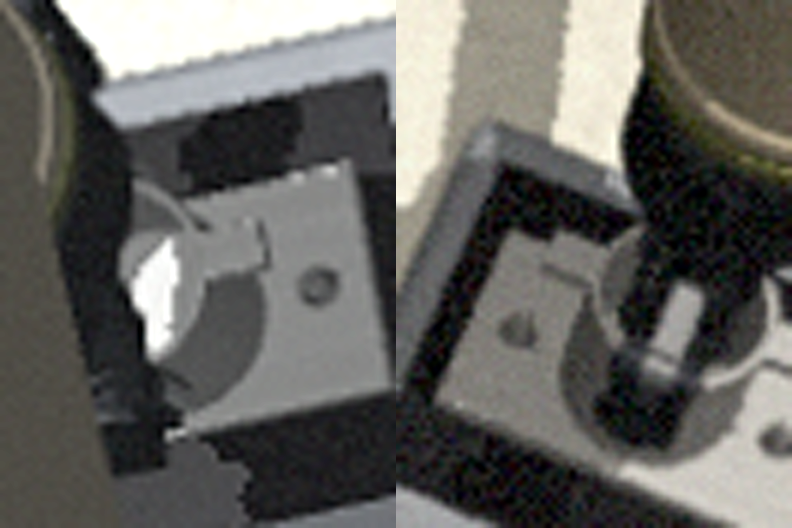

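The pegs show inside both holes (crop (318,286); (520,328) and (780,438)). There's no contact force yet, so I'm lowering until it bears.

Call:
{"fn": "play_rows", "kwargs": {"deltas": [[[0,0,0.001],[0.001,0,0],1],[[0,0,0.001],[0.001,0,0],1],[[0,0,0.0005],[0,0,0],1]]}}

```text
time: 10.92
tool_pos: [510.0, 269.1, 90.4]
tcp_rot: [180.0, 0.0, 103.2]
ft_force: [-2.6, -0.3, 1.7]
finger_gap: 57.9
```

It's bearing now, so I'm releasing.

Call:
{"fn": "play_rows", "kwargs": {"deltas": [[[0,0,0.001],[0,0,0],1],[[0,0,0],[0,0,0],0],[[0,0,0],[0,0,0],0],[[0,0,0],[0,0,0],0],[[0,0,0],[0,0,0],0],[[0,0,0],[0,0,0],0],[[0,0,0],[0,0,0],0]]}}

```text
time: 11.8
tool_pos: [510.5, 269.3, 90.0]
tcp_rot: [179.9, 0.0, 103.2]
ft_force: [-0.5, 1.0, -0.2]
finger_gap: 85.3
```

Call:
{"fn": "play_rows", "kwargs": {"deltas": [[[0,0,-0.01],[0,0,0],0],[[0,0,-0.02],[0,0,0],0],[[0,0,-0.04],[0,0,0],0],[[0,0,-0.04],[0,0,0],0],[[0,0,-0.01],[0,0,0],0],[[0,0,0],[0,0,0],0]]}}

```text
time: 12.55
tool_pos: [511.0, 269.6, 219.8]
tcp_rot: [179.7, -0.0, 103.2]
ft_force: [0.3, -0.6, -0.0]
finger_gap: 85.4
```

```bash
python3 -c "
from h import *
goto(578.5,-196.5,205,92.5,12)"
```

```text
at [511.  269.6 219.8] [ 1.7969e+02 -3.0000e-02  1.0323e+02] gap 85.4 t 12.55 F [ 0.3 -0.6 -0. ]
[[-0.0391, -0.0034, 0.0012], [0.0004, -0.0001, 0.0156]]
[[-0.0391, -0.0028, 0.0012], [0.0004, -0.0001, 0.0156]]
[[-0.0392, -0.0022, 0.0012], [0.0004, -0.0001, 0.0156]]
[[-0.0392, -0.0016, 0.0012], [0.0004, -0.0001, 0.0156]]
[[-0.0392, -0.001, 0.0012], [0.0004, -0.0001, 0.0156]]
[[-0.0392, -0.0004, 0.0012], [0.0004, -0.0001, 0.0156]]
[[-0.0392, 0.0002, 0.0012], [0.0004, -0.0001, 0.0156]]
[[-0.0392, 0.0009, 0.0012], [0.0004, -0.0001, 0.0156]]
[[-0.0392, 0.0015, 0.0012], [0.0004, -0.0001, 0.0156]]
[[-0.0392, 0.0021, 0.0012], [0.0004, -0.0001, 0.0156]]
[[-0.0392, 0.0027, 0.0012], [0.0004, -0.0001, 0.0156]]
[[-0.0391, 0.0033, 0.0012], [0.0004, -0.0001, 0.0156]]
```

Call:
{"fn": "play_rows", "kwargs": {"deltas": [[[-0.039,-0.0035,0],[0,0,0.0155],0],[[-0.039,-0.003,0],[0,0,0.0155],0],[[-0.039,-0.002,0],[0,0,0.0155],0],[[-0.039,-0.0015,0],[0,0,0.0155],0],[[-0.039,-0.001,0],[0,0,0.0155],0],[[-0.039,-0.0005,0],[0,0,0.0155],0],[[-0.039,0,0],[0,0,0.0155],0],[[-0.039,0.001,0],[0,0,0.0155],0]]}}

```text
time: 13.55
tool_pos: [550.5, -46.3, 207.8]
tcp_rot: [-179.4, -0.2, 96.2]
ft_force: [0.4, -0.5, -0.4]
finger_gap: 85.4
```

```bash
python3 -c "
from h import *
goto(578.5,-196.5,180,92.5,6)"
```

```text
at [550.5 -46.3 207.8] [-1.7939e+02 -1.7000e-01  9.6220e+01] gap 85.4 t 13.55 F [ 0.4 -0.5 -0.4]
[[-0.0254, 0.002, 0.0045], [-0.0018, -0.0004, 0.0108]]
[[-0.0254, 0.0022, 0.0045], [-0.0018, -0.0004, 0.0108]]
[[-0.0254, 0.0025, 0.0046], [-0.0018, -0.0004, 0.0108]]
[[-0.0253, 0.0028, 0.0046], [-0.0018, -0.0004, 0.0108]]
[[-0.0253, 0.003, 0.0046], [-0.0018, -0.0004, 0.0108]]
[[-0.0253, 0.0033, 0.0046], [-0.0018, -0.0004, 0.0108]]
```

Call:
{"fn": "play_rows", "kwargs": {"deltas": [[[-0.0255,0.002,0.0015],[-0.002,0,0.011],0],[[-0.0255,0.002,0.0015],[-0.002,0,0.011],0],[[-0.0255,0.0025,0.0035],[-0.002,0,0.011],0],[[-0.0255,0.003,0.0035],[-0.002,0,0.011],0],[[-0.0255,0.003,0.0045],[-0.002,0,0.011],0],[[-0.02,0.003,0.0045],[-0.002,0,0.01],0],[[0,0,0],[0,0,0],0],[[0,0,0],[0,0,0],0]]}}

```text
time: 14.55
tool_pos: [572.0, -197.7, 175.3]
tcp_rot: [-179.1, -0.5, 92.1]
ft_force: [-0.3, 0.8, -0.3]
finger_gap: 85.7
```

```bash
python3 -c "
from h import *
goto(578.5,-196.5,70,92.5,6)
a=eyes.snapshot('top')
cv2.imwrite('pics/ta3.png',a[:,:,::-1])
im=np.hstack([crop(a,100,180,120,130,3.3),crop(a,330,180,120,130,3.3)])
cv2.imwrite('pics/g5.png',np.clip(im[:,:,::-1]*1.5,0,255).astype(np.uint8))"
```

```text
at [ 572.  -197.7  175.3] [-179.15   -0.54   92.11] gap 85.7 t 14.55 F [-0.3  0.8 -0.3]
[[0.0, 0.0013, 0.0175], [-0.0025, -0.0016, -0.0011]]
[[0.0, 0.0013, 0.0175], [-0.0025, -0.0016, -0.0011]]
[[0.0001, 0.0013, 0.0175], [-0.0025, -0.0016, -0.0011]]
[[0.0001, 0.0012, 0.0175], [-0.0025, -0.0016, -0.0011]]
[[0.0001, 0.0012, 0.0175], [-0.0025, -0.0016, -0.0011]]
[[0.0001, 0.0011, 0.0175], [-0.0025, -0.0016, -0.0011]]
```

View pics/g5.png

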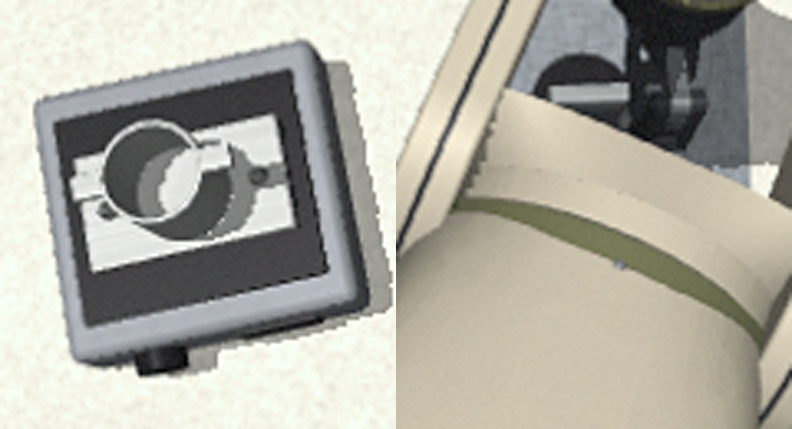

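The bowl is seated on the mill with the pegs through both holes, at (108,212) and (260,175). The lid is undisturbed. I'm descending onto its bar.

Call:
{"fn": "play_rows", "kwargs": {"deltas": [[[0,0.0013,0.0175],[-0.0025,-0.0015,-0.001],0],[[0,0.0013,0.0175],[-0.0025,-0.0015,-0.001],0],[[0,0.0013,0.0175],[-0.0025,-0.0015,-0.001],0],[[0,0.0012,0.0175],[-0.0025,-0.0015,-0.001],0],[[0,0.0012,0.0175],[-0.0025,-0.0015,-0.001],0],[[0,0.0011,0.015],[-0.0025,-0.0015,-0.001],0],[[0,0,0],[0,0,0],0],[[0,0,0],[0,0,0],0]]}}

```text
time: 15.6
tool_pos: [578.1, -194.3, 64.0]
tcp_rot: [-179.9, -0.1, 92.6]
ft_force: [-0.4, -0.8, 1.5]
finger_gap: 85.6
```

```bash
python3 -c "
from h import *
goto(578.5,-196.5,16,92.5,5)"
```

```text
at [ 578.1 -194.3   64. ] [-1.7995e+02 -6.0000e-02  9.2640e+01] gap 85.6 t 15.60 F [-0.4 -0.8  1.5]
[[-0.0004, 0.0001, 0.0096], [-0.0002, -0.0002, 0.0005]]
[[-0.0004, 0.0001, 0.0096], [-0.0002, -0.0002, 0.0005]]
[[-0.0004, 0.0001, 0.0096], [-0.0002, -0.0002, 0.0005]]
[[-0.0004, 0.0001, 0.0096], [-0.0002, -0.0002, 0.0005]]
[[-0.0004, 0.0001, 0.0096], [-0.0002, -0.0002, 0.0005]]
```

Call:
{"fn": "play_rows", "kwargs": {"deltas": [[[-0.0004,0,0.0095],[0,0,0.0005],0],[[-0.0004,0,0.0095],[0,0,0.0005],0],[[-0.0004,0,0.0095],[0,0,0.0005],0],[[-0.0004,0,0.0095],[0,0,0.0005],0],[[-0.0004,0,0.0075],[0,0,0],0],[[0,0,0],[0,0,0],0],[[0,0,0],[0,0,0],0]]}}

```text
time: 16.48
tool_pos: [579.0, -196.9, 16.5]
tcp_rot: [179.9, -0.0, 92.5]
ft_force: [0.6, -0.2, 0.2]
finger_gap: 85.1
```

Call:
{"fn": "play_rows", "kwargs": {"deltas": [[[0,0,0],[0,0,0],1],[[0,0,0],[0,0,0],1],[[0,0,0],[0,0,0],1],[[0,0,0],[0,0,0],1],[[0,0,0],[0,0,0],1],[[0,0,0],[0,0,0],1],[[0,0,0],[0,0,0],1],[[0,0,0],[0,0,0],1]], "force": 50}}

```text
time: 17.48
tool_pos: [580.1, -197.3, 18.0]
tcp_rot: [179.8, 0.1, 92.5]
ft_force: [-0.2, 0.4, -0.0]
finger_gap: 11.1
```

Call:
{"fn": "play_rows", "kwargs": {"deltas": [[[0,0,0],[0,0,0],1],[[0,0,0],[0,0,0],1],[[0,0,0],[0,0,0],1]]}}

```text
time: 17.85
tool_pos: [580.1, -197.3, 18.0]
tcp_rot: [179.8, 0.1, 92.5]
ft_force: [0.6, 0.2, 0.1]
finger_gap: 10.9
```

Call:
{"fn": "play_rows", "kwargs": {"deltas": [[[0,0,-0.01],[0,0,0],1],[[0,0,-0.03],[0,0,0],1],[[0,0,-0.04],[0,0,0],1],[[0,0,-0.04],[0,0,0],1],[[0,0,-0.04],[0,0,0],1],[[0,0,-0.03],[0,0,0],1],[[0,0,-0.005],[0,0,0],1],[[0,0,0],[0,0,0],1]]}}

```text
time: 18.85
tool_pos: [577.5, -196.2, 219.1]
tcp_rot: [-180.0, -0.1, 92.5]
ft_force: [-0.7, 1.0, -1.9]
finger_gap: 10.9
```

```bash
python3 -c "
from h import *
goto(509.8,269,205,103.2,13)"
```

```text
at [ 577.5 -196.2  219.1] [-1.7996e+02 -6.0000e-02  9.2510e+01] gap 10.9 t 18.85 F [-0.7  1.  -1.9]
[[0.036, -0.0036, 0.0011], [-0.0, -0.0001, -0.0143]]
[[0.036, -0.0031, 0.0011], [-0.0, -0.0001, -0.0143]]
[[0.0361, -0.0026, 0.0011], [-0.0, -0.0001, -0.0143]]
[[0.0361, -0.0021, 0.0011], [-0.0, -0.0001, -0.0143]]
[[0.0361, -0.0016, 0.0011], [-0.0, -0.0001, -0.0143]]
[[0.0361, -0.001, 0.0011], [-0.0, -0.0001, -0.0143]]
[[0.0362, -0.0005, 0.0011], [-0.0, -0.0001, -0.0143]]
[[0.0362, -0.0, 0.0011], [-0.0, -0.0001, -0.0143]]
[[0.0362, 0.0005, 0.0011], [-0.0, -0.0001, -0.0143]]
[[0.0361, 0.001, 0.0011], [-0.0, -0.0001, -0.0143]]
[[0.0361, 0.0016, 0.0011], [-0.0, -0.0001, -0.0143]]
[[0.0361, 0.0021, 0.0011], [-0.0, -0.0001, -0.0143]]
[[0.0361, 0.0026, 0.0011], [-0.0, -0.0001, -0.0143]]
```

Call:
{"fn": "play_rows", "kwargs": {"deltas": [[[0.028,-0.0035,0],[0,0,-0.0145],1],[[0.036,-0.003,0],[0,0,-0.0145],1],[[0.036,-0.0025,0],[0,0,-0.0145],1],[[0.036,-0.002,0],[0,0,-0.0145],1],[[0.036,-0.0015,0],[0,0,-0.0145],1],[[0.036,-0.001,0],[0,0,-0.0145],1],[[0.036,-0.0005,0],[0,0,-0.0145],1],[[0.036,0,0],[0,0,-0.0145],1]]}}

```text
time: 19.85
tool_pos: [526.8, 88.0, 201.6]
tcp_rot: [-178.5, -0.5, 99.1]
ft_force: [0.5, 0.9, -0.9]
finger_gap: 10.5
```

```bash
python3 -c "
from h import *
goto(509.8,269,205,103.2,6)"
```

```text
at [526.8  88.  201.6] [-178.55   -0.5    99.06] gap 10.5 t 19.85 F [ 0.5  0.9 -0.9]
[[0.0302, 0.0019, -0.0003], [-0.0042, -0.0016, -0.012]]
[[0.0302, 0.0023, -0.0004], [-0.0042, -0.0016, -0.012]]
[[0.0302, 0.0027, -0.0004], [-0.0042, -0.0016, -0.012]]
[[0.0302, 0.003, -0.0005], [-0.0042, -0.0016, -0.012]]
[[0.0301, 0.0034, -0.0005], [-0.0042, -0.0016, -0.012]]
[[0.0301, 0.0038, -0.0005], [-0.0042, -0.0016, -0.012]]
```

Call:
{"fn": "play_rows", "kwargs": {"deltas": [[[0.03,0.002,-0.001],[-0.004,-0.0015,-0.012],1],[[0.03,0.0025,-0.001],[-0.004,-0.0015,-0.012],1],[[0.03,0.0025,-0.001],[-0.004,-0.0015,-0.012],1],[[0.03,0.003,-0.001],[-0.004,-0.0015,-0.012],1],[[0.03,0.0035,-0.001],[-0.004,-0.0015,-0.012],1],[[0.022,0.003,-0.001],[-0.004,-0.0015,-0.008],1],[[0,0,0],[0,0,0],1],[[0,0,0],[0,0,0],1]]}}

```text
time: 20.85
tool_pos: [500.3, 265.2, 189.8]
tcp_rot: [-178.4, 0.1, 103.3]
ft_force: [0.8, 0.1, -2.2]
finger_gap: 11.0
```

```bash
python3 -c "
from h import *
goto(509.8,269,180,103.2,5)"
```

```text
at [500.3 265.2 189.8] [-1.7844e+02  7.0000e-02  1.0332e+02] gap 11.0 t 20.85 F [ 0.8  0.1 -2.2]
[[0.0003, 0.0021, 0.0019], [-0.0054, 0.0002, 0.0004]]
[[0.0003, 0.0021, 0.0019], [-0.0054, 0.0002, 0.0004]]
[[0.0003, 0.0021, 0.0019], [-0.0054, 0.0002, 0.0004]]
[[0.0003, 0.002, 0.0019], [-0.0054, 0.0002, 0.0004]]
[[0.0003, 0.002, 0.002], [-0.0054, 0.0002, 0.0004]]
```

Call:
{"fn": "play_rows", "kwargs": {"deltas": [[[0,0.002,0.003],[-0.0055,0,0.0005],1],[[0,0.002,0.003],[-0.0055,0,0.0005],1],[[0,0.002,0.003],[-0.0055,0,0.0005],1],[[0,0.002,0.003],[-0.0055,0,0.0005],1],[[0,0.002,0.002],[-0.0055,0,0],1],[[0,0,0],[0,0,0],1],[[0,0,0],[0,0,0],1]]}}

```text
time: 21.72
tool_pos: [510.7, 265.1, 173.7]
tcp_rot: [179.9, 0.1, 103.0]
ft_force: [0.6, -0.0, -2.5]
finger_gap: 11.2
```

```bash
python3 -c "
from h import *
goto(509.8,269,160,103.2,3)
a=eyes.snapshot('top');b=eyes.snapshot('scene')
cv2.imwrite('pics/ta4.png',a[:,:,::-1]);cv2.imwrite('pics/sa4.png',b[:,:,::-1])
im=np.hstack([crop(a,100,180,100,130,4),crop(b,385,250,100,130,4)])
cv2.imwrite('pics/g6.png',np.clip(im[:,:,::-1]*1.8,0,255).astype(np.uint8))"
```

```text
at [510.7 265.1 173.7] [1.7994e+02 1.1000e-01 1.0301e+02] gap 11.2 t 21.73 F [ 0.6 -0.  -2.5]
[[0.0014, -0.0, 0.0046], [0.0003, 0.0006, -0.0011]]
[[0.0014, -0.0, 0.0046], [0.0003, 0.0006, -0.0011]]
[[0.0013, -0.0, 0.0046], [0.0003, 0.0006, -0.0011]]
```

View pics/g6.png

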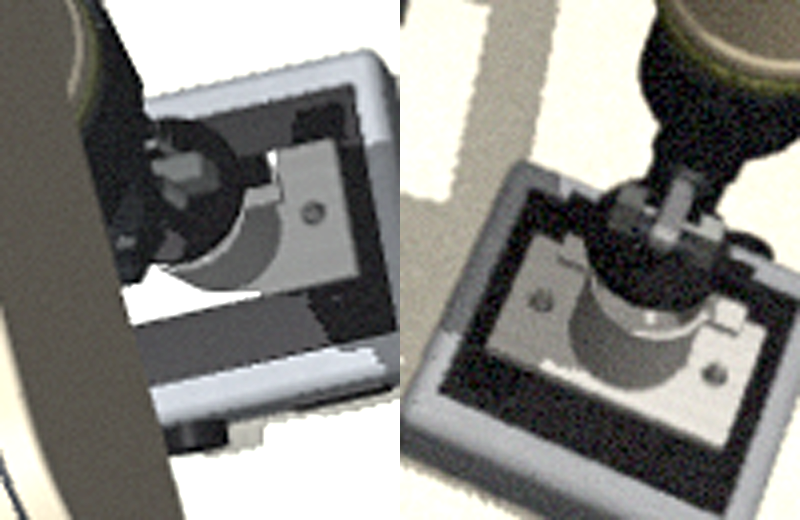

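The lid is held over the bowl: its disc is at scene crop (655,245) and its right lug in the top crop is at (262,165). I'll bring it to centre and lower it, then measure.

Call:
{"fn": "play_rows", "kwargs": {"deltas": [[[0.0013,0,0.004],[0,0.0005,-0.001],1],[[0.0013,0,0.004],[0,0.0005,-0.001],1],[[0.0013,0,0.004],[0,0.0005,-0.001],1],[[0,0,0.002],[0,0,0],1],[[0,0,0],[0,0,0],1],[[0,0,0],[0,0,0],1]]}}

```text
time: 22.58
tool_pos: [509.6, 269.2, 158.5]
tcp_rot: [180.0, 0.0, 103.2]
ft_force: [0.2, 0.3, -1.2]
finger_gap: 11.2
```

```bash
python3 -c "
from h import *
goto(510,269,154,103.2,2)
a=eyes.snapshot('top');b=eyes.snapshot('scene')
cv2.imwrite('pics/ta5.png',a[:,:,::-1]);cv2.imwrite('pics/sa5.png',b[:,:,::-1])
im=np.hstack([crop(a,130,190,50,70,8),crop(b,425,280,50,70,8)])
im=255*(im/255.)**.5
cv2.imwrite('pics/g7.png',np.clip(im[:,:,::-1],0,255).astype(np.uint8))"
```

```text
at [509.6 269.2 158.5] [1.7997e+02 2.0000e-02 1.0321e+02] gap 11.2 t 22.57 F [ 0.2  0.3 -1.2]
[[-0.0001, 0.0002, 0.0022], [0.0003, 0.0002, 0.0001]]
[[-0.0001, 0.0002, 0.0022], [0.0003, 0.0002, 0.0001]]
```

View pics/g7.png

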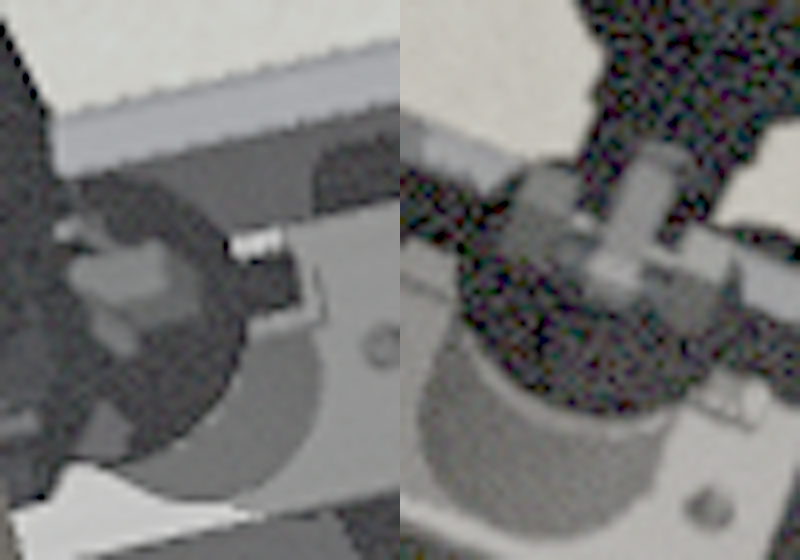

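Run:
```python
from h import *
from scipy.optimize import least_squares as ls
np.set_printoptions(precision=1,suppress=True)
px=lambda u,x0,y0,s:np.array([(u[0]+.5)/s-.5+x0,(u[1]+.5)/s-.5+y0])
def fit(P,R):
    P=np.array(P)[:,:2];q=ls(lambda c:np.hypot(*(P-c).T)-R,P.mean(0));return q.x,q.fun
for n in C: print(n,"cam",-C[n]["R"].T@C[n]["t"])
# sub-pixel edge along rays out from approx lid centre in raw pictures
def edges(f,n,c,angs,zc,r0,r1):
    g=cv2.GaussianBlur(cv2.imread(f,0),(3,3),0).astype(np.float32);P=[]
    for a in np.radians(angs):
        rr=np.arange(r0,r1,.2);x=c[0]+rr*np.cos(a);y=c[1]+rr*np.sin(a)
        v=cv2.remap(g,x.astype(np.float32)[None],y.astype(np.float32)[None],1)[0]
        k=np.argmax(np.gradient(v));P.append(onz(n,(x[k],y[k]),zc))
    return P
zb=144.5
ct=px((140,320),130,190,8);cs=px((185,290),425,280,8)
for n,f,c,an,r in(("top","pics/ta5.png",ct,range(15,95,8),(10,24)),("scene","pics/sa5.png",cs,range(50,150,8),(9,22))):
    P=edges(f,n,c,an,zb,*r);print(n,*fit(P,34))
ht=[px(u,130,190,8) for u in((245,330),(240,365),(225,395),(200,425),(170,447),(130,462))]
hs=[px(u,425,280,8) for u in((70,320),(90,350),(120,380),(160,403),(200,413),(240,415))]
print("hand top",*fit([onz("top",p,zb) for p in ht],34));print("hand scene",*fit([onz("scene",p,zb) for p in hs],34))
print("bowl rim top",onz("top",px((153.5,170),100,180,3.3),130),"lugs",onz("top",px((152.5,168),100,180,3.3),130))
print("hole scene",onz("scene",px((310,508),425,280,8),68),onz("scene",px((545-400,300),385,250,4),68),onz("scene",px((715-400,374),385,250,4),68),"top",onz("top",px((383,347),130,190,8),68))
print("lid lug end corners top",[onz("top",px(u,130,190,8),z) for u,z in(((290,255),152.5),((298,308),144.5))])
```

```text
scene cam [1046.1  377.9 1080.5]
top cam [ 317.1  -43.3 1047.7]
top [471.  216.6] [ 3.3  1.4 -0.7 -1.8 -2.4 -1.6  0.  -5.2  0.8  6.9]
scene [505.9 268.8] [ 0.7 -1.5  0.1 -0.7  1.6 -0.6  1.   0.4 -0.5 -0.2  0.2 -0.3 -0.2]
hand top [508. 271.] [-0.5  0.3  0.2  0.2  0.  -0.3]
hand scene [504.3 269.2] [ 0.3 -0.2 -0.1  0.  -0.2  0.2]
bowl rim top [508.5 268.6 130. ] lugs [509.7 269.2 130. ]
hole scene [496.3 314.3  68. ] [516.2 225.8  68. ] [496.3 314.5  68. ] top [518.1 226.4  68. ]
lid lug end corners top [array([522. , 225.7, 152.5]), array([511.4, 225.5, 144.5])]
```

Lid and bowl centres agree to about 1 mm in both views: scene (505.9,268.8) against (506.3,270.1), top (508,271) against about (508,270). I'm lowering to 10 mm above the rim.

Call:
{"fn": "play_rows", "kwargs": {"deltas": [[[0,0.0002,0.002],[0.0003,0,0],1],[[0,0.0002,0.0015],[0,0,0],1],[[0,0,0.001],[0,0,0],1],[[0,0,0],[0,0,0],1],[[0,0,0],[0,0,0],1],[[0,0,0],[0,0,0],1]]}}

```text
time: 23.42
tool_pos: [510.2, 269.3, 154.0]
tcp_rot: [180.0, 0.0, 103.2]
ft_force: [0.1, 0.2, -1.9]
finger_gap: 11.2
```

Run:
```python
from h import *
goto(510,269,154,103.2,1)
a=eyes.snapshot('top');b=eyes.snapshot('scene')
cv2.imwrite('pics/ta6.png',a[:,:,::-1]);cv2.imwrite('pics/sa6.png',b[:,:,::-1])
# overlay predicted outlines from camera-frame bowl/lid centre: scene (506.2,269.7), top (508,270)
def poly(cx,cy,z,w):
    t=np.radians(np.arange(0,360,4));th=np.radians(13.2)
    P=[(w*np.cos(x),w*np.sin(x)) for x in t]+[];L=[(7,0),(7,46),(-7,46),(-7,0),(-7,-46),(7,-46),(7,0)]
    f=lambda Q:np.array([[cx+u*np.cos(th)-v*np.sin(th),cy+u*np.sin(th)+v*np.cos(th),z] for u,v in Q])
    return f(P),f(L)
out=[]
for n,im,o,c in(("top",a,(130,190),(508,270)),("scene",b,(425,280),(506.2,269.7))):
    k=(255*(crop(im,*o,50,70,8)[:,:,::-1]/255.)**.5).astype(np.uint8).copy()
    for z,w,col in((130,30,(0,200,0)),(140,34,(0,0,255))):
        for Q in poly(*c,z,w):
            q=((proj(n,Q)-o+.5)*8-.5).astype(np.int32);cv2.polylines(k,[q],Q is None,col,1)
    out.append(k)
cv2.imwrite('pics/g8.png',np.hstack(out))
```

```text
at [510.2 269.3 154. ] [1.7996e+02 1.0000e-02 1.0320e+02] gap 11.2 t 23.43 F [ 0.1  0.2 -1.9]
[[-0.0003, -0.0003, -0.0], [0.0007, 0.0003, 0.0]]
```

View pics/g8.png

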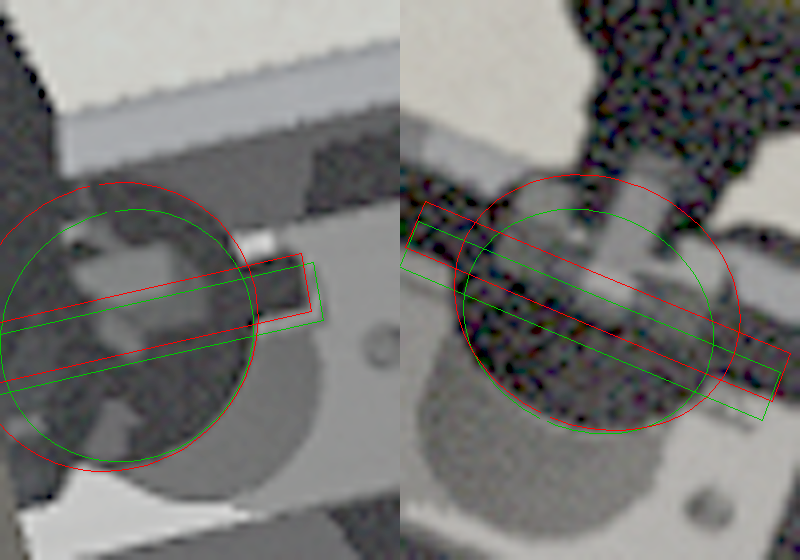

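The projected lid outline (red) and bowl outline (green), drawn for a shared centre, match the real lid disc, its lugs and the bowl lug to about 1 mm in both views. The arm is level and still, so I'm handing in.

```bash
python3 -c "
from h import *
s=r.sense();print(s['tool_pos'],np.abs(s['qd']).max(),s['finger_gap']);print(r.hand_in())"
```

```text
[510.27571154 269.33774494 154.0339274 ] 0.13220671893953057 10.985705524074136
the job is handed in; nothing more can be done
None
```

The bowl is seated on the mill and released, and the lid is held level and still about 10 mm above it. I handed the job in at about 23.5 s of the 72 s allowed.

- **Bowl:** I gripped it across the cup, carried it over the tray and lowered it onto the pegs. Before release, both pegs showed in the holes and the contact force had risen. In the picture after release, the bowl stood upright on the mill with the pegs in its holes. The height at contact put its foot at about 60 mm, the mill's top.
- **Lid:** I took the middle-sized lid by its bar and carried it over the tray. The final readings were 10 mm above the rim, a tilt of about 0.04°, and nothing touching. The two cameras put the lid within about 1 mm of the bowl's centre, with the lugs in line.

**Checks that disagreed:**
- The arm and the cameras differ by about 2 mm at the mill, so I aligned the lid using pictures of both parts.
- The automatic edge fit of the lid in the top view failed. I used hand-picked edge points there and the automatic fit in the scene view.
- The grip opening read 57.9 mm on the 60 mm cup and 11 mm on the 12 mm bar, but both held firmly.

The packet tray, jar, mug and marker box were not in the arm's way. I did not look at them again after the moves.

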